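Hang the wash caddy on its twin pegs and push it home

TASK

Hang the blue wash caddy by the two holes in its back plate on the two steel pegs of the rail, tray towards you, and let go of it while it still hangs out along the pegs, clear of the rail. Then push it back along the pegs until its plate sits flush against the wooden rail, and leave it hanging there. Do not shift or upset the other things on the ledge.

Things in the scene. Friction and masses are not known exactly. Their poses are not given: they have to be found in the camera images.
- caddy: Loose blue caddy, about 0.25 kg, upright on the ledge. Back plate 8 mm thick (x), 120 wide (y), 125 tall (z); two 14 mm holes through it, 80 mm apart, 100 mm above its underside. Tray on its -x side, 22 mm high, reaching to x = -49 mm. Origin: underside, middle plane of the plate, mid-width; +x out of the plain back. The bare top edge can be pinched between the holes. Hung loose it leans a few degrees; pushed near hole height it slides with a few N.
- caddy_mid (a point): Middle of the caddy's back plate, half-way up (62.5 mm above its underside, 62.5 mm below its top edge) and half-way through its thickness; axes as the caddy's.
- hole_left (a point): Centre of the caddy's left (+y) hole, in the plane of the back face of the plate; axes as the caddy's.
- hole_right (a point): Centre of the caddy's right (-y) hole, in the plane of the back face of the plate; axes as the caddy's.
- rail: Fixed wooden peg rail: bar 260 mm wide (y), 120 to 190 mm above the ledge, on two posts behind it. Origin on the ledge below the middle of the bar's front face; +x into the bar, z up. Two level steel pegs, 9 mm thick, round-ended, stick out 60 mm from the face along -x, 80 mm apart, axes 170 mm above the ledge. Fingers behind a gripped plate meet the bar before it is home.
- peg_left (a point): Root of the left (+y) peg: on the peg's axis in the front face of the bar; axes as the rail's, so the peg's tip lies at x = -60 mm.
- peg_right (a point): Root of the right (-y) peg, likewise.
- soap_box: Bystander: clear plastic soap box with clip-on lid and pink soap, 70 x 112 x 38 mm; origin at its underside.
- cup: Bystander: yellow steel cup, 72 mm across, 80 mm tall; origin at its underside.
- tumbler: Bystander: round glass tumbler, 66 mm across, 100 mm tall; origin at its underside.
- nail_brush: Bystander: wooden nail brush, 40 x 90 x 32 mm; origin at its underside.
- comb: Bystander: red plastic comb lying flat, 33 x 130 x 5 mm; origin at its underside.
- mug: Bystander: green plastic bathing mug with a handle, 90 mm across, 100 mm tall; origin at its underside.
- torch: Bystander: orange hand torch standing lens up, 44 mm across, 125 mm tall; origin at its underside.
There are look-alikes about, which are no part of the job. What is meant by the caddy is not orange, pink or purple, and is the larger of those in its own colour.

How it is judged:
On the way, in this order (a step that is already met when the one before it is completed fails the run):
1. the caddy hangs on both pegs, let go, its plate still more than 10 mm clear of the rail (x of hole_left in the frame of peg_left between -0.054 and -0.01 m and y of hole_left in the frame of peg_left between -0.007 and 0.007 m and z of hole_left in the frame of peg_left between -0.007 and 0.007 m and x of hole_right in the frame of peg_right between -0.054 and -0.01 m and y of hole_right in the frame of peg_right between -0.007 and 0.007 m and z of hole_right in the frame of peg_right between -0.007 and 0.007 m and contact force between each of the fingers, the arm and caddy below 0.1 N), for 0.2 s.
2. the caddy is pushed home: the plate flush on the rail at both pegs (distance between hole_left and peg_left below 0.007 m and distance between hole_right and peg_right below 0.007 m), for 0.2 s.
At the end, for the whole second after the job is handed in: Both pegs pass through the caddy's own left and right holes, each hole's centre at the plate's back within 7 mm of its peg's root (flush on the rail; the hanging play alone takes about 2.5 mm), the caddy at rest and untouched (all of step 2 and linear speed of caddy below 0.02 m/s and angular speed of caddy below 0.2 rad/s and contact force between each of the fingers, the arm and caddy below 0.1 N).
It fails at once if another thing on the ledge is shifted more than 20 mm (distance of any of soap_box, cup, tumbler, nail_brush, comb, mug, torch from where it was at the start of the episode above 0.02 m).
It fails at once if a bystander is tipped (angle between any of soap_box, cup, tumbler, nail_brush, comb, mug, torch's own z axis and vertical above 0.35 rad).
It also fails if it takes over 64 s, if anything falls off the work surface, if the arm or the gripper's body presses on something with over 40 N, if the wrist force passes 120 N, or if a joint passes its speed limit or range.

ROBOT

A 6-joint arm with a two-finger parallel gripper is mounted at the origin on the work surface. World frame = base frame: x ahead of the robot, y to its left, z up, the work surface at z = 0. Lengths are in m, angles in rad, forces in N, time in s.
With the tool pointing down it reaches from about 0.35 to 0.975 m from the base axis. Payload 7.1 kg.
Tool frame: the origin (TCP) lies between the finger pads; the fingertips stand 19 mm ahead of it and the grasp point (between the pads) is the TCP (arm.finger_overhang is the distance from the TCP to the fingertips, in m); z points along the fingers, y is the line along which they close (so a half turn about z gives the same grasp; the last joint's range is limited). The gripper opens to 88 mm and grips with 3 to 60 N. Pads are 20 mm wide; open, the fingers measure 115 mm over their backs; the gripper's body (75 mm by 178 mm) begins 61 mm behind the grasp point.
Start: joints at [1.326, 0.423, 1.63, -0, 1.089, -0.019], TCP at [0.14, 0.609, 0.242] pointing down, gripper open.
Joint ranges: [-3, 3], [-0.9, 2.11], [0.09, 2.58], [-1.31, 4.45], [0.11, 2.69], [-2.54, 2.54]. Speed limits (rad/s): [2.39, 2.39, 3.01, 3.14, 3.14, 3.14].

INTERFACE

Orientations are given as a unit quaternion [x, y, z, w].
In Python, from plant import arm gives the robot as it stands. Calls block until the motion is done:
- arm.move_to(position, orientation): joint-space move of the TCP to a pose.
- arm.move_straight(position, frame=None, speed=0.15, f_stop=None): straight line of the TCP; frame=None keeps the orientation; speed is the mean speed in m/s. With f_stop (N) it stops when the force on the tool has changed by that much, and returns True; else False.
- arm.goto_joints(angles): joint-space move.
- arm.command_gripper(opening, squeeze=None): finger opening in m; squeeze is the grip in N (None keeps the last); returns when the fingers have stopped.
- arm.sleep(seconds).
- arm.solve_ik(position, orientation): joint angles nearest the present ones, or None.
- arm.grab_frame(name): name is "scene" or "top" or "wrist"; returns a dict with "frame" (480x640x3 uint8, blue, green, red), "z_map" (480x640 float32, m along the optical axis (not along the pixel's ray), 0 where there is no reading), "intrinsics" (3x3 intrinsics, pixels), "dist" ([k1, k2, p1, p2, k3] as OpenCV has them; the pictures are not rectified), "xyz" and "rotation" of the camera in the world. Camera axes: x right, y down, z forward; pixel columns grow to the right and rows downward; lengths in m; the calibration is good to about 2 mm. A picture is of the moment at which its call begins.
A pose or a line that the arm cannot do raises arm.IKError and nothing moves.
- arm.sign_off(): hands the job in; it is judged then, once.
Readings, each from a call of its own:
- arm.read_t(): time.
- arm.read_joint_positions(): joint angles.
- arm.read_qd(): joint speeds.
- arm.read_joint_efforts(): joint torques, N m.
- arm.read_position(): TCP position.
- arm.read_orientation(): TCP orientation.
- arm.read_wrist_force(): force on the tool from outside, world axes, zero at the start.
- arm.read_ft_torque(): the same for the moment, N m.
- arm.read_gripper_width(): finger opening in m.
- arm.read_gripper_force(): force on a finger pad.
Only numpy, scipy, OpenCV 4.12 (cv2) and the standard library are available. Lean on these libraries where they do the work, as an engineer would, in place of code of your own. Each camera call takes 0.05 s, during which the arm holds its last target. There are 200 camera calls.

## Working session

There is one attempt and no reset: what is moved stays moved. The work goes in short steps, each a Python script; the robot and the scene stay as the last script left them, time stands still between calls to the robot, and variables do not carry over. Pictures are saved under pics/ and viewed, at most 10 in all, crops included, and the job is handed in when it is done.

```bash
mkdir -p pics; ls; python3 - <<'E'
from plant import arm
import cv2,pickle
for n in("scene","top"):
    f=arm.grab_frame(n); cv2.imwrite(f"pics/{n}0.png",f["frame"]); pickle.dump(f,open(f"{n}0.pkl","wb"))
    print(n,f["xyz"],f["rotation"],f["intrinsics"],f["dist"])
print(arm.read_t(),arm.read_orientation(),arm.finger_overhang)
E
```

```text
pics
scene [1.25424786 0.76516852 1.11358328] [ 0.35709394  0.84434694 -0.37131409 -0.14726851] [[620.47847754   0.         323.58770735]
 [  0.         620.47847754 233.8471251 ]
 [  0.           0.           1.        ]] [-0.01271056  0.          0.          0.          0.        ]
top [3.79232141e-01 9.99173110e-04 1.55070227e+00] [ 0.70740607 -0.7060333   0.02357375 -0.02319304] [[547.58789183   0.         323.46509336]
 [  0.         547.58789183 231.49645729]
 [  0.           0.           1.        ]] [-0.03341571  0.          0.          0.          0.        ]
0.1 [ 1.12631459e-01  9.93636582e-01 -6.99473620e-04 -8.90252628e-05] 0.019
```

View pics/scene0.png

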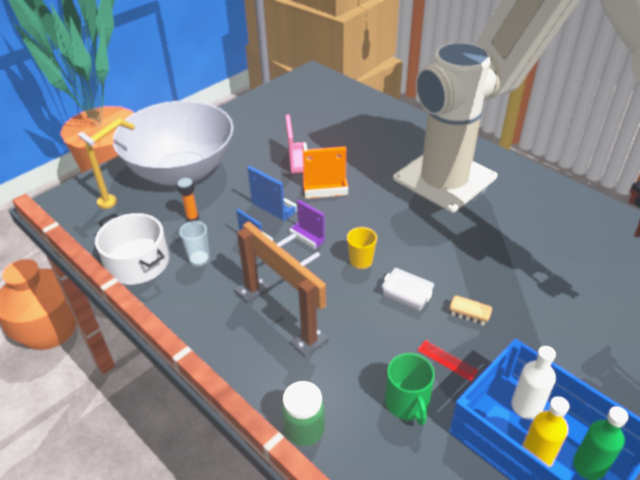

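View pics/top0.png

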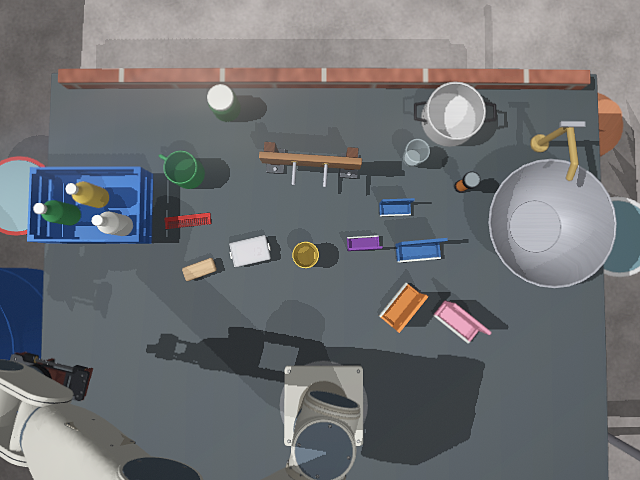

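The top view shows the rail at (310,160) with its pegs pointing down towards the robot. Caddy look-alikes: larger blue (419,250), smaller blue (396,207), purple (364,242), orange (403,307), pink (463,320), plus a blue crate (90,205). By the description I choose (419,250). Next I check it in a close crop and measure the blue ones and the rail.

```bash
cat > h.py <<'E'
import numpy as np,cv2
from scipy.spatial.transform import Rotation as R
def cloud(f):
    """world xyz for each pixel (nan where no depth)"""
    h,w=f["z_map"].shape
    uv=np.stack(np.meshgrid(np.arange(w),np.arange(h)),-1).reshape(-1,1,2).astype(np.float64)
    n=cv2.undistortPoints(uv,f["intrinsics"],f["dist"])[:,0]
    z=f["z_map"].reshape(-1).astype(float).copy(); z[z<=0]=np.nan
    P=np.c_[n*z[:,None],z]
    r=np.asarray(f["rotation"]); M=r if r.shape==(3,3) else R.from_quat(r).as_matrix()
    return (P@M.T+f["xyz"]).reshape(h,w,3)
E
python3 - <<'E'
from h import *
import pickle
T=pickle.load(open("top0.pkl","rb"));S=pickle.load(open("scene0.pkl","rb"))
a=cv2.resize(T["frame"][180:290,330:480],(600,440),interpolation=cv2.INTER_CUBIC)
b=cv2.resize(S["frame"][160:270,230:340],(440,440),interpolation=cv2.INTER_CUBIC)
c=np.hstack([a,b]);cv2.imwrite("pics/crop.png",cv2.resize(c,(800,338)))
print("ledge z", np.nanmedian(cloud(T)[330:360,200:230,2]))
for nm,f in(("top",T),("scene",S)):
    C=cloud(f);hsv=cv2.cvtColor(f["frame"],cv2.COLOR_BGR2HSV)
    m=cv2.inRange(hsv,(100,120,60),(122,255,255))
    n,l,st,ce=cv2.connectedComponentsWithStats(m)
    for i in range(1,n):
        if 80<st[i,4]<6000:
            P=C[l==i];P=P[~np.isnan(P).any(1)]
            if len(P)<30 : continue
            q=P[P[:,2]>np.percentile(P[:,2],97)-.008]
            print(nm,ce[i].round(),st[i,4],"max",np.percentile(P,98,axis=0).round(3),"min",np.percentile(P,2,axis=0).round(3))
            rc=cv2.minAreaRect(q[:,:2].astype(np.float32)*1000);print("  topedge",rc,len(q),np.median(q[:,2]).round(3))
C=cloud(T)
m=C[...,2]
sub=np.zeros_like(m,bool);sub[130:190,240:380]=1
for lo,hi in((.183,.2),(.16,.18)):
    k=sub&(m>lo)&(m<hi);P=C[k]
    print("rail",lo,len(P),P.min(0).round(3),P.max(0).round(3),np.median(P,0).round(3),cv2.minAreaRect(P[:,:2].astype(np.float32)*1000))
E
```

```text
ledge z 0.0006197077920478966
top [395. 206.] 476 max [ 0.564 -0.157  0.094] min [ 0.535 -0.243 -0.002]
  topedge ((562.1371459960938, -199.6930694580078), (6.572177410125732, 85.3082504272461), 1.8297226428985596) 70 0.09
top [419. 249.] 825 max [ 0.455 -0.203  0.129] min [ 0.407 -0.322 -0.001]
  topedge ((449.560791015625, -261.837646484375), (8.093001365661621, 118.62416076660156), 5.3951287269592285) 136 0.125
top [ 20. 311.] 3661 max [ 0.367  1.182 -0.113] min [ 0.102  0.968 -0.623]
  topedge ((144.05776977539062, 838.237060546875), (307.83038330078125, 105.05194091796875), 87.29252624511719) 153 -0.113
scene [55.  7.] 226 max [ 0.391 -1.489  0.207] min [ 0.178 -1.939 -0.028]
  topedge ((344.5081787109375, -1640.7193603515625), (332.4635009765625, 4.388495922088623), 72.82975769042969) 8 0.214
scene [268. 194.] 1276 max [ 0.464 -0.203  0.127] min [ 0.416 -0.317  0.005]
  topedge ((454.05328369140625, -263.4211730957031), (20.034687042236328, 120.8420639038086), 7.861997127532959) 155 0.124
scene [246. 218.] 176 max [ 0.573 -0.158  0.094] min [ 0.533 -0.252  0.02 ]
  topedge ((567.3261108398438, -197.1348876953125), (11.16830062866211, 88.74536895751953), 0.49842730164527893) 85 0.09
rail 0.183 961 [ 0.638 -0.094  0.183] [0.696 0.163 0.198] [0.658 0.035 0.19 ] ((668.052490234375, 33.89173126220703), (258.5307922363281, 44.45429229736328), 86.20099639892578)
rail 0.16 304 [ 0.586 -0.093  0.16 ] [0.688 0.163 0.18 ] [0.64  0.032 0.173] ((631.5323486328125, 36.848243713378906), (255.625244140625, 91.43583679199219), 82.91718292236328)
```

View pics/crop.png

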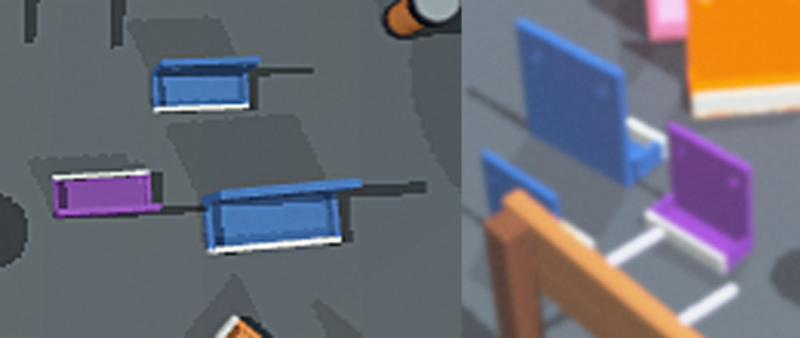

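The larger blue piece is confirmed: plate 119 wide, 125 tall, tray towards -x, yaw of about +5°. The smaller blue one is only 85 wide and 90 tall. Next I go above the rail and then the caddy for close wrist views.

```bash
cat >> h.py <<'E'
def ori(yaw):
    """tool down, tool y along caddy x at the given yaw"""
    y=np.array([np.cos(yaw),np.sin(yaw),0]);z=np.array([0,0,-1.]);x=np.cross(y,z)
    return R.from_matrix(np.c_[x,y,z]).as_quat()
E
python3 - <<'E'
from h import *
from plant import arm
import pickle
ims=[]
for n,p,yaw in(("rail",[.54,.035,.42],-.07),("cad",[.42,-.262,.36],.09)):
    arm.move_to(p,ori(yaw)); f=arm.grab_frame("wrist"); pickle.dump(f,open(n+".pkl","wb")); ims.append(f["frame"])
    print(n,arm.read_t(),arm.read_joint_positions(),f["xyz"],R.from_quat(f["rotation"]).as_matrix()[:,2] if np.size(f["rotation"])==4 else f["rotation"])
cv2.imwrite("pics/w1.png",cv2.resize(np.hstack(ims),(800,300)))
E
```

```text
rail 2.7083 [4.39325731e-02 1.36888821e-01 1.60701523e+00 1.37215919e-04
 1.39815450e+00 1.12726220e-01] [0.54565301 0.11160409 0.5637503 ] [-0.01972766 -0.27665734 -0.96076612]
cad 3.9917 [-5.80078163e-01  1.01134771e-01  1.77960956e+00  2.82717037e-04
  1.26028393e+00 -6.71162807e-01] [ 0.41402859 -0.18572496  0.5042536 ] [ 0.02550389 -0.27634169 -0.96072099]
```

View pics/w1.png

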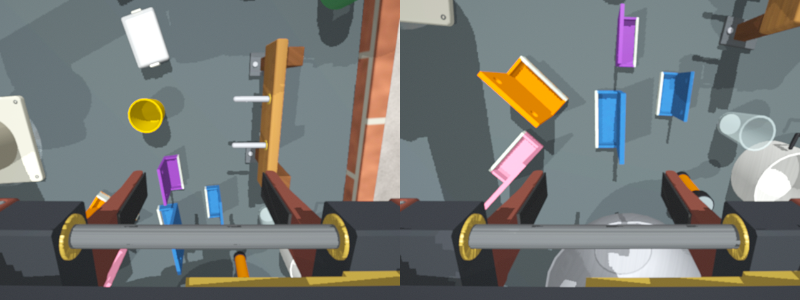

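The left half shows the pegs at about (400,158) and (400,232) in full-resolution pixels, with the bar on their right. The right half shows the blue caddy at (336,190) with its plate on the right. Now I measure both from these views.

```bash
python3 - <<'E'
from h import *
import pickle
def rect(P): return cv2.minAreaRect(P[:,:2].astype(np.float32)*1000)
def fit(P,ax):  # line: other = a + b*ax, robust
    o=1-ax;k=np.ones(len(P),bool)
    for _ in range(4):
        b,a=np.polyfit(P[k,ax],P[k,o],1);r=P[:,o]-a-b*P[:,ax];k=abs(r)<2*np.std(r[k])
    return a,b,k.sum(),np.std(r[k])
f=pickle.load(open("rail.pkl","rb"));C=cloud(f);hsv=cv2.cvtColor(f["frame"],cv2.COLOR_BGR2HSV)
w=(hsv[...,1]<60)&(hsv[...,2]>120)&(C[...,2]>.155)&(C[...,2]<.185)
n,l,st,ce=cv2.connectedComponentsWithStats(w.astype(np.uint8))
pegs=[]
for i in range(1,n):
    if st[i,4]<60: continue
    P=C[l==i]; a,b,k,s=fit(P,0)
    print("peg",ce[i].round(),st[i],P.min(0).round(4),P.max(0).round(4),"y=%.4f+%.4fx"%(a,b),k,s.round(5),"y@.61 %.4f"%(a+b*.61),rect(P))
    print("  zmax",np.percentile(P[:,2],95))
wood=(C[...,2]>.184)&(C[...,2]<.196);wood[:, :350]=0
P=C[wood];print("bartop",len(P),rect(P),P[:,2].mean())
# front edge: min x per y-bin
bins=np.arange(P[:,1].min()+.01,P[:,1].max()-.01,.004);E=[]
for y in bins:
    q=P[abs(P[:,1]-y)<.002]
    if len(q)>3:E.append([q[:,0].min(),y])
E=np.array(E);print("front x=a+by",fit(E,1), E[:,1].min(),E[:,1].max())
for nm,f in(("w",pickle.load(open("cad.pkl","rb"))),("t",pickle.load(open("top0.pkl","rb")))):
    C=cloud(f);hsv=cv2.cvtColor(f["frame"],cv2.COLOR_BGR2HSV)
    m=(cv2.inRange(hsv,(100,110,50),(125,255,255))>0)&(abs(C[...,0]-.45)<.04)&(abs(C[...,1]+.262)<.08)&(C[...,2]>.118)&(C[...,2]<.132)
    P=C[m];print(nm,len(P),rect(P),np.median(P[:,2]),"x=a+by",fit(P,1),P.min(0).round(4),P.max(0).round(4))
E
```

```text
peg [402. 158.] [374 153  57  10 502] [0.5927 0.0712 0.1653] [0.651  0.0831 0.178 ] y=0.1176+-0.0647x 502 0.00261 y@.61 0.0781 ((621.7643432617188, 77.18253326416016), (8.94210433959961, 58.079124450683594), 86.87939453125)
  zmax 0.17619763211329958
peg [398. 232.] [371 228  55   9 445] [ 0.5871 -0.0135  0.1573] [0.6466 0.0037 0.1775] y=0.0388+-0.0653x 424 0.00232 y@.61 -0.0010 ((617.5682373046875, -2.4377079010009766), (13.295804977416992, 60.717124938964844), 81.46105194091797)
  zmax 0.17622230219732332
bartop 5058 ((670.375, 40.89131164550781), (244.8596649169922, 43.86208724975586), 86.1183090209961) 0.19043305371753008
front x=a+by (np.float64(0.6470370595255022), np.float64(0.06087925762320661), np.int64(47), np.float64(0.00025759779309617004)) -0.07266329115904223 0.15133670884095796
w 935 ((452.1719665527344, -262.0435791015625), (8.197927474975586, 120.06427764892578), 5.055392265319824) 0.12584230624879644 x=a+by (np.float64(0.42895546055301326), np.float64(-0.08760651518051742), np.int64(935), np.float64(0.0024606896937347214)) [ 0.4429 -0.3219  0.1181] [ 0.4612 -0.2019  0.1279]
t 142 ((449.5556335449219, -261.838623046875), (8.152606010437012, 118.63719940185547), 5.272246837615967) 0.12522430131956275 x=a+by (np.float64(0.4261804575261089), np.float64(-0.08906195615842508), np.int64(142), np.float64(0.002393399316309651)) [ 0.4413 -0.3212  0.1181] [ 0.4575 -0.2025  0.1316]
```

```bash
cat >> h.py <<'E'
YR=-.063; ROOT=np.array([.6493,.0359])
def tcp(xh,dz=0,dy=0):
    """TCP for hole plane at xh in the rail frame (caddy gripped 112 mm above underside)"""
    d=np.array([np.cos(YR),np.sin(YR)]);e=np.array([-d[1],d[0]])
    p=ROOT+d*(xh-.004)+e*dy
    return [p[0],p[1],.182+dz]
E
python3 - <<'E'
from h import *
from plant import arm
import pickle
arm.command_gripper(.05)
arm.move_to([.451,-.262,.2],ori(.09))
print(arm.move_straight([.451,-.262,.112],speed=.1,f_stop=8),arm.read_position())
arm.command_gripper(0,squeeze=30);print("w",arm.read_gripper_width(),arm.read_gripper_force())
arm.move_straight([.451,-.262,.32],speed=.15);print(arm.read_gripper_width(),arm.read_wrist_force())
p=tcp(-.095)
arm.move_to([p[0],p[1],.32],ori(YR))
arm.move_straight(p,speed=.12)
print(arm.read_t(),arm.read_position(),p,arm.read_wrist_force())
ims=[]
for n in("wrist","scene","top"):
    f=arm.grab_frame(n);pickle.dump(f,open(n+"1.pkl","wb"));ims.append(f["frame"])
a=cv2.resize(ims[0],(400,300));b=cv2.resize(ims[1][180:360,200:440],(400,300))
cv2.imwrite("pics/pre.png",np.hstack([a,b]))
E
```

```text
False [ 0.45138755 -0.26223469  0.11255051]
w 0.00793679615789676 29.997939462773502
0.00751289953394903 [ 0.33370203  0.56888669 -2.38039249]
11.2417 [0.55103792 0.0421471  0.18271528] [np.float64(0.5504964005276323), np.float64(0.04213287504318278), 0.182] [-0.40981908 -0.35058788 -2.09754855]
```

View pics/pre.png

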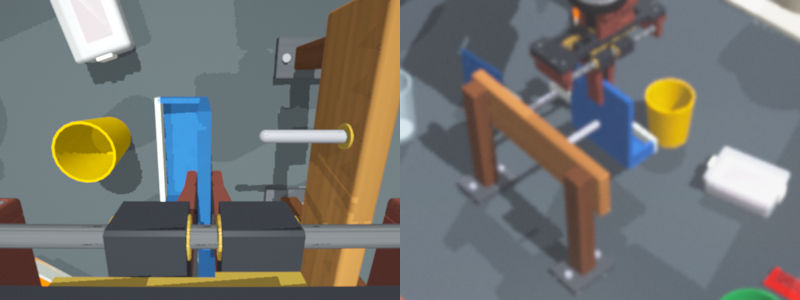

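The caddy is held with the plate end at about (325,157) in the wrist image and the left peg at (490,217). The other peg lies beyond the gripper. Now I measure the lateral offset of the plate's left end against the left peg in this same view.

```bash
python3 - <<'E'
from h import *
import pickle
c,s=np.cos(YR),np.sin(YR)
def rail(P): d=P[:,:2]-ROOT;return np.c_[d@[c,s],d@[-s,c],P[:,2]]
for nm in("wrist1","top1"):
    f=pickle.load(open(nm+".pkl","rb"));C=cloud(f);hsv=cv2.cvtColor(f["frame"],cv2.COLOR_BGR2HSV)
    Q=rail(C.reshape(-1,3)).reshape(C.shape)
    blue=(cv2.inRange(hsv,(98,90,50),(125,255,255))>0)&(abs(Q[...,0]+.1)<.03)&(Q[...,2]>.188)&(Q[...,2]<.204)&(abs(Q[...,1])<.08)
    P=Q[blue];print(nm,"plate top",len(P),"min",P.min(0).round(4),"max",P.max(0).round(4),"p99y",np.percentile(P[:,1],[1,99]).round(4),"zmed",np.median(P[:,2]).round(4))
    b=np.polyfit(P[:,1],P[:,0],1);print("  x=",b.round(4))
    w=(hsv[...,1]<70)&(hsv[...,2]>110)&(Q[...,2]>.16)&(Q[...,2]<.185)&(Q[...,0]>-.065)&(Q[...,0]<-.005)
    n,l,st,ce=cv2.connectedComponentsWithStats(w.astype(np.uint8))
    for i in range(1,n):
        if st[i,4]>25:
            p=Q[l==i];t=p[p[:,2]>np.percentile(p[:,2],50)]
            print("  peg",ce[i].round(),st[i],"x",p[:,0].min().round(4),p[:,0].max().round(4),"y rng",np.percentile(p[:,1],[2,50,98]).round(4),"z95",np.percentile(p[:,2],95).round(4),"top fit",np.polyfit(t[:,0],t[:,1],1).round(4))
E
```

```text
wrist1 plate top 4775 min [-0.1027 -0.0569  0.188 ] max [-0.0937  0.0598  0.204 ] p99y [-0.0543  0.0597] zmed 0.1968
  x= [ 0.0011 -0.0981]
  peg [481. 218.] [ 415  208  132   21 2685] x -0.06 -0.005 y rng [0.035  0.0401 0.0436] z95 0.1761 top fit [-0.0032  0.0393]
top1 plate top 1 min [-0.1038 -0.0434  0.1924] max [-0.1038 -0.0434  0.1924] p99y [-0.0434 -0.0434] zmed 0.1924
  x= [ 1.197  -0.0519]<stdin>:10: RankWarning: Polyfit may be poorly conditioned
```

The fit agrees: plate end minus peg is 20.4 mm (nominal 20), and the heights match to under 1 mm. I insert, set it down, release and check.

```bash
python3 - <<'E'
from h import *
from plant import arm
import pickle
print("stop",arm.move_straight(tcp(-.037),speed=.05,f_stop=6),arm.read_position(),tcp(-.037),arm.read_wrist_force())
if abs(arm.read_position()[0]-tcp(-.037)[0])<.004:
    print("down",arm.move_straight(tcp(-.037,-.0035),speed=.02,f_stop=2.),arm.read_position(),arm.read_wrist_force())
f=arm.grab_frame("wrist");g=arm.grab_frame("scene")
cv2.imwrite("pics/ins.png",np.hstack([cv2.resize(f["frame"],(400,300)),cv2.resize(g["frame"][200:335,220:400],(400,300))]))
print(arm.read_t())
E
```

```text
stop False [0.60804281 0.0384959  0.18196615] [np.float64(0.6083813375922518), np.float64(0.038481291684550445), 0.182] [-6.65062164e-01 -4.15821783e-05 -3.10834968e+00]
down True [0.6085031  0.03852033 0.17921856] [-0.32995745 -0.38772627  4.22764608]
13.0333
```

View pics/ins.png

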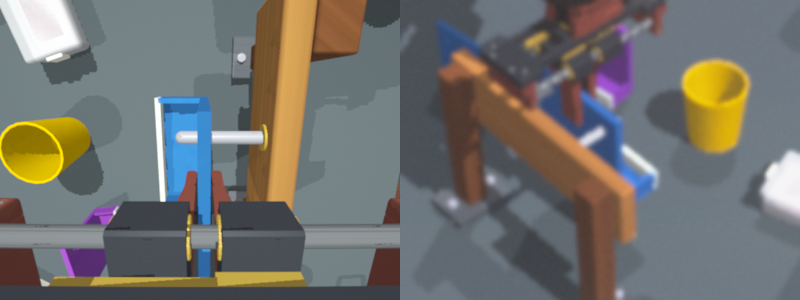

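The left peg passes through the plate (about (180–265,136) in the left half). The downward contact came after about 2.5 mm, which matches the hole play. Release.

```bash
python3 - <<'E'
from h import *
from plant import arm
import pickle
arm.command_gripper(.026);arm.sleep(.2)
p=arm.read_position();print(p,arm.read_gripper_width(),arm.read_wrist_force())
arm.move_straight([p[0],p[1],.30],speed=.08,f_stop=5);arm.sleep(.4)
print(arm.read_position(),arm.read_wrist_force())
f=arm.grab_frame("wrist");g=arm.grab_frame("scene");pickle.dump(f,open("rel.pkl","wb"))
cv2.imwrite("pics/rel.png",np.hstack([cv2.resize(f["frame"],(400,300)),cv2.resize(g["frame"][200:335,220:400],(400,300))]))
C=cloud(f);hsv=cv2.cvtColor(f["frame"],cv2.COLOR_BGR2HSV);d=C[...,:2]-ROOT;c,s=np.cos(YR),np.sin(YR)
x,y,z=d@[c,s],d@[-s,c],C[...,2]
m=(cv2.inRange(hsv,(98,90,50),(125,255,255))>0)&(z>.186)&(z<.2)&(abs(y)<.075)&(abs(x+.05)<.05)
print("plate top x",np.percentile(x[m],[2,50,98]),"y",y[m].min(),y[m].max(),"z",np.median(z[m]),"slope",np.polyfit(y[m],x[m],1),arm.read_t())
E
```

```text
[0.60777975 0.03847167 0.17810377] 0.026162385649101828 [-0.3430482  -0.33632155  0.38213767]
[0.60775957 0.03847806 0.29991853] [ 0.12725864  0.65725507 -0.24899771]
plate top x [-0.04598567 -0.04165163 -0.0379071 ] y -0.06105526062273724 0.05986508307604338 z 0.1933896732317344 slope [ 0.00317228 -0.04189463] 15.9167
```

View pics/rel.png

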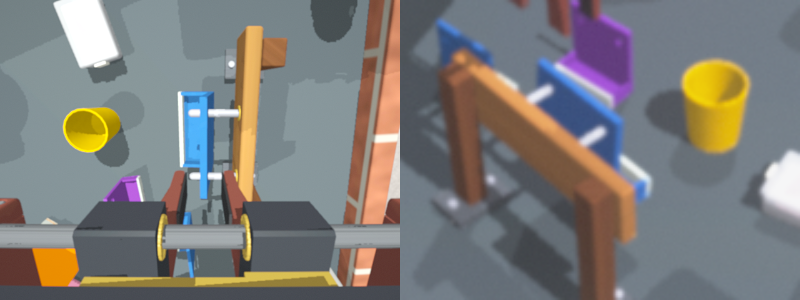

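The caddy hangs on both pegs, let go, with its back about 37 mm from the rail. Now I push with closed fingers near hole height.

```bash
python3 - <<'E'
from h import *
from plant import arm
import pickle
q=lambda x,z:[*tcp(x+.004)[:2],z]
arm.move_straight(q(-.092,.30));arm.command_gripper(0,squeeze=20)
arm.move_straight(q(-.092,.172),speed=.12,f_stop=5)
print(arm.move_straight(q(-.012,.172),speed=.03,f_stop=10),arm.read_wrist_force())
c,s=np.cos(YR),np.sin(YR);print("push end rx",(np.array(arm.read_position()[:2])-ROOT)@[c,s])
arm.sleep(.3)
arm.move_straight(q(-.07,.172),speed=.05)
arm.move_straight(q(-.07,.30));arm.sleep(.3)
f=arm.grab_frame("wrist");g=arm.grab_frame("scene")
cv2.imwrite("pics/push.png",np.hstack([cv2.resize(f["frame"],(400,300)),cv2.resize(g["frame"][200:335,220:400],(400,300))]))
C=cloud(f);hsv=cv2.cvtColor(f["frame"],cv2.COLOR_BGR2HSV);d=C[...,:2]-ROOT
x,y,z=d@[c,s],d@[-s,c],C[...,2]
m=(cv2.inRange(hsv,(98,90,50),(125,255,255))>0)&(z>.186)&(z<.2)&(abs(y)<.075)&(abs(x+.03)<.05)
print("plate top x",np.percentile(x[m],[2,50,98]),"y",y[m].min(),y[m].max(),"z",np.median(z[m]),"slope",np.polyfit(y[m],x[m],1),arm.read_t())
w=(~m)&(cv2.inRange(hsv,(5,60,50),(25,255,255))>0)&(z>.187)&(z<.195)&(abs(y)<.1)
print("bar front x",np.percentile(x[w],[.5,2]))
E
```

```text
True [-2.64686627 -0.09255319  0.87393805]
push end rx -0.05256617518844491
plate top x [-0.04088534 -0.03710491 -0.0332593 ] y -0.06059718510367641 0.059697748323486476 z 0.19345096923526486 slope [-0.00198321 -0.03709628] 21.8
bar front x [-7.96607593e-05  2.19426756e-04]
```

View pics/push.png

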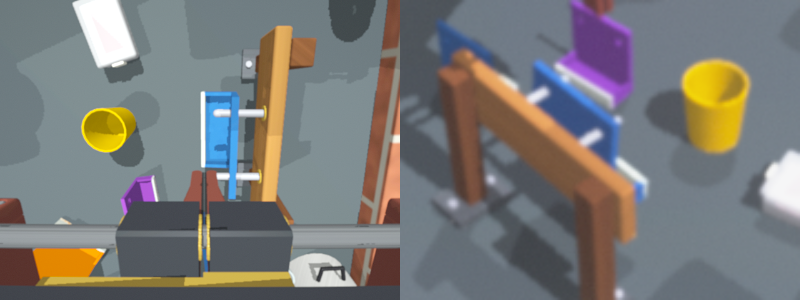

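The pushing force stopped it early: the plate advanced only 5 mm (mid plane at -37 mm, should be -4 mm). It is still hanging square on both pegs. I push again with a higher stop.

```bash
cat > push.py <<'E'
from h import *
from plant import arm
q=lambda x,z:[*tcp(x+.004)[:2],z]
c,s=np.cos(YR),np.sin(YR)
arm.move_straight(q(-.07,.172),speed=.12,f_stop=5)
arm.move_straight(q(-.055,.172),speed=.05,f_stop=20)
for x in np.arange(-.045,-.016,.007).tolist()+[-.0165]:
    h=arm.move_straight(q(x,.172),speed=.02,f_stop=22)
    rx=(np.array(arm.read_position()[:2])-ROOT)@[c,s]
    print(h,rx.round(4),np.round(arm.read_wrist_force(),1))
    if h and rx<-.026: break
arm.sleep(.3)
arm.move_straight(q(-.07,.172),speed=.06)
arm.move_straight(q(-.07,.30));arm.sleep(.3)
f=arm.grab_frame("wrist");g=arm.grab_frame("scene")
cv2.imwrite("pics/push2.png",np.hstack([cv2.resize(f["frame"],(400,300)),cv2.resize(g["frame"][200:335,220:400],(400,300))]))
C=cloud(f);hsv=cv2.cvtColor(f["frame"],cv2.COLOR_BGR2HSV);d=C[...,:2]-ROOT
x,y,z=d@[c,s],d@[-s,c],C[...,2]
m=(cv2.inRange(hsv,(98,90,50),(125,255,255))>0)&(z>.186)&(z<.2)&(abs(y)<.075)&(abs(x+.03)<.05)
print("plate top x",np.percentile(x[m],[2,50,98]),"y",y[m].min(),y[m].max(),"z",np.median(z[m]),"slope",np.polyfit(y[m],x[m],1),arm.read_t())
E
python3 push.py
```

```text
False -0.0447 [-0.   0.6  1.1]
False -0.0378 [ 0.2 -0.4  0.2]
False -0.0307 [-0.2  0.3 -0.3]
False -0.0236 [ 0.3  0.2 -0.9]
False -0.0197 [-12.    0.5   6.8]
False -0.0197 [-13.4   0.9   8.7]
plate top x [-0.00851227 -0.00544914 -0.00110528] y -0.06125859812992172 0.0595961826903807 z 0.1931444482306572 slope [ 0.00177611 -0.00528051] 29.1083
```

View pics/push2.png

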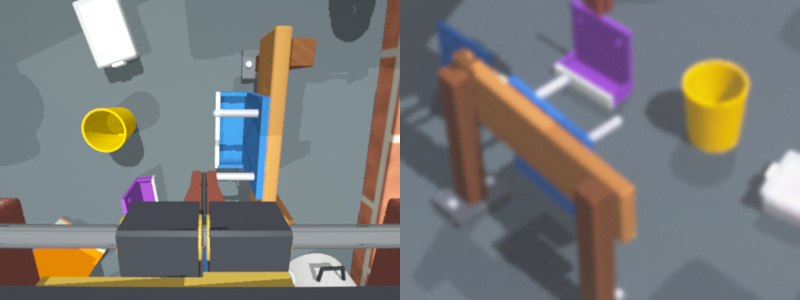

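The plate sits flush along the bar at (262,145), with both pegs through it at (235,112) and (235,175). The gripper is clear, so I hand in.

```bash
python3 -c "
from plant import arm
print(arm.sign_off(),arm.read_t())"
```

```text
the job is handed in; nothing more can be done
the job is handed in; nothing more can be done
```

The blue caddy was let go about 37 mm clear of the rail, pushed back to within about 1 mm of flush (from the wrist camera), and left hanging untouched on both pegs; I handed the job in with the clock at about 29 s, and no verdict came back.

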